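# Swap the stacking pots to their own holders and nest the spares

### The arm

A 7-joint arm with a two-finger parallel gripper is mounted at the origin on the work surface. World frame = base frame: x ahead of the robot, y to its left, z up, the work surface at z = 0. Lengths are in m, angles in rad, forces in N, time in s.
With the tool pointing down it reaches from about 0.375 to 0.925 m from the base axis. Payload 3.1 kg.
Tool frame: the origin (TCP) lies midway between the tips of the shut fingers; the grasp point (between the pads) lies behind it (env.hold_point_z is the x of the grasp point in the tool frame, in m); x points along the fingers, y is the direction in which the jaws open and shut, and the axes are right-handed (so a half turn about x gives the same grasp; the last joint's range is limited). The gripper opens to 85 mm and grips with 20 to 120 N. Pads are 22 mm wide; open, the fingers measure 114 mm over their backs; the gripper's body (76 mm by 85 mm) begins 54 mm behind the grasp point. The pads swing forward as they close: fully open they stand 13 mm farther back than shut.
Start: joints at [1.104, 0.383, 0.044, 1.598, -0.018, 1.161, -0.05], TCP at [0.234, -0.606, 0.231] pointing down, gripper open.
Joint ranges: [-2.61, 2.61], [-0.41, 2.15], [-1.48, 1.57], [0, 2.5], [-1.57, 4.71], [0.05, 1.97], [-2.85, 2.85]. Speed limits (rad/s): [2.79, 2.79, 3.14, 3.14, 3.14, 3.14, 3.14].

### API

Orientations are given as a unit quaternion [w, x, y, z].
In Python, from bench import env gives the robot as it stands.
- The arm moves only by the shell command python3 -m jog 'ROWS' [FORCE]. ROWS is a JSON object of lists of equal length, an entry for each row: "offset": the shift along the world's x, y, z in mm, a list of three; "roll": the turn about the world's z in degrees; "gripper": the closure, from 0 (fully open) to 1 (shut). A call has exactly 8 rows; each row is the pose to reach, as a shift and turn from the pose commanded when the call began; what a row does not reach only later rows make up. A row lasts 1/12 s, in which the tool goes at most 41.7 mm and 7.16 degrees, less where a joint would pass 70% of its speed; a pose out of reach is approached as far as the arm can. A call with a gripper value outside its range is refused whole. The fingers move at their own pace and stop on an object; FORCE is the grip in N (left out, the last holds). Time passes only in rows, so rows that repeat a pose let the fingers close, or fill a call up. It gives the time, the measured TCP pose, the force and the opening at its end, in the units of the state.
- env.observe(): the state, without advancing time (a new reading comes with each control period).
- env.capture(name): name is "side" or "top" or "wrist"; returns (picture, depth): 420x560x3 uint8, blue, green, red; 420x560 float32, m along the optical axis (not along the pixel's ray), 0 where there is no reading.
- env.camera_info(name): a dict with "vertical_fov" (degrees; the focal length in pixels is half the picture's height over the tangent of half this angle, whatever the lens; pixels are square), "cx", "cy" (the principal point, pixels), "rvec" (rotation vector, rad) and "tvec" (3), from world to camera coordinates, as OpenCV has them; the wrist camera has in their place "hand_eye" (4x4, takes a point from camera to tool coordinates, whose origin is the TCP and whose axes are the tool frame's). Camera axes: x right, y down, z forward; pixel columns grow to the right and rows downward; lengths in m; the calibration is good to about 2 mm. A picture is of the moment at which its call begins: read the wrist's pose just before it. camera_info takes no time and is no camera call.
- env.hand_in(): hands the job in, once; it reports no verdict.
Trained networks look in the newest picture that a camera, given by its name, has taken for a name from the list of things; names that differ only in an ending like _2 or _b are one class to them, and where a whole thing is asked for, a point or a joint stands for the part that bears it (a point fixed in the world has none). Each returns a list of dicts, best first, with "score" (0 to 1); they miss things now and then, are a little off and sometimes report something else, mostly with a low value. They report only what shows in the picture. A call takes as long as a camera call. They do not tell look-alikes from the thing itself.
- env.cut_out(camera, target): "pixels" (420x560 bool, what is visible of it) and "point" ([column, row] in pixels, amid what is visible of it).
- env.spot_point(camera, target): "point" ([column, row] in pixels: a listed point, or the origin of a listed thing).
The state is a dict: "t": time; "joints": joint angles; "qvel": joint speeds; "joint_torque": joint torques, N m; "position": TCP position; "tcp_rot": TCP orientation; "force": force on the tool from outside, world axes, zero at the start; "torque": the same for the moment, N m; "grip_width": finger opening in m.
Only numpy, scipy, OpenCV 4.12 (cv2) and the standard library are available. Lean on these libraries where they do the work, as an engineer would, in place of code of your own. Each camera call takes 0.05 s, during which the arm holds its last target. There are 200 camera calls.

### The job

At the crimping bench the round pot stands in the square holder and the square pot in the round holder: swap them, parking one of them on the bare steel plate meanwhile, so that each stands flat and upright in the holder of its own shape. Then nest the two spare pots from the mat, each fully down and level in the pot of its own shape, and let everything go. Leave the wide low dish, which fits neither, and the screwdriver and crimping pliers where they are.

Things in the scene. Friction and masses are not known exactly. Their poses are not given: they have to be found in the camera images.
- round_pot: Round white plastic pot, 52 high, about 60 g. Straight open upper part from a shoulder at height 22 to the rim at 52 (wall 2.5, inner floor at 24), solid tapered foot below. Outer diameter 63, mouth 58, foot 51 tapering to 46. Nested in a like pot, its shoulder rests on that rim: 30 higher. Origin: centre of underside, z up. Starts in the square holder.
- square_pot: Square white plastic pot, 52 high, about 60 g. Straight open upper part from a shoulder at height 22 to the rim at 52 (wall 2.5, inner floor at 24), solid tapered foot below. Outer side 55, mouth 50, foot 45 tapering to 40, sides along x, y. Nested in a like pot, its shoulder rests on that rim: 30 higher. Origin: centre of underside, z up. Starts in the round holder.
- round_spare: The spare round pot, the same as the other round pot (63 outer diameter, 52 high, shoulder at 22, origin under its centre, z up). At the start it stands upright on the green mat.
- square_spare: The spare square pot, the same as the other square pot (55 outer side, 52 high, shoulder at 22, origin under its centre, sides along x and y, z up). At the start it stands upright on the green mat.
- round_holder: Round grey plastic holder fixed to the bench: disc of 100 diameter, 12 high, with a round well of 72 diameter whose floor is 4 above the bench. Origin at the centre of its underside, z up.
- square_holder: Square grey plastic holder fixed to the bench: 100 by 100, 12 high, with a square well of 64 side whose floor is 4 above the bench. Origin at the centre of its underside, sides along x and y, z up.
- plate: Bare steel plate fixed on the mat, the free parking spot: 110 by 110, 4 thick, empty at the start. Origin at the centre of its underside, sides along x and y, z up.
- dish: Wide low round white dish, not to be moved: 92 diameter at the rim, 76 at the foot, 30 high, standing loose on the mat. Origin at the centre of its underside.
- screwdriver: Screwdriver with black handle, 220 long, lying loose on the mat at the right edge of the work (-y side), not to be moved. It lies along its x axis, blade to +x.
- crimper: Crimping pliers, 250 long, 82 wide, 20 high, lying loose on the mat at the left edge of the work (+y side), not to be moved. Jaws to its +x, origin between the handles, at the underside.
Mind the look-alikes: they are no part of the job. What is shaped like the square_pot but pink or red is not meant. Leave any brown or pink look-alike of the round_pot alone.

How it is judged:
On the way, in this order (a step that is already met when the one before it is completed fails the run):
1. the round or the square pot from the holders is parked upright on the steel plate, let go (((horizontal distance between round_pot and plate below 0.045 m and height (world z) of round_pot between 0.002 and 0.008 m and angle between round_pot's own z axis and vertical below 0.08 rad and linear speed of round_pot below 0.02 m/s and angular speed of round_pot below 0.2 rad/s and contact force between round_pot and the fingers below 0.1 N) or (horizontal distance between square_pot and plate below 0.045 m and height (world z) of square_pot between 0.002 and 0.008 m and angle between square_pot's own z axis and vertical below 0.08 rad and linear speed of square_pot below 0.02 m/s and angular speed of square_pot below 0.2 rad/s and contact force between square_pot and the fingers below 0.1 N))), for 0.2 s.
2. the two pots are swapped: the round pot stands in the round holder and the square pot in the square holder, let go (horizontal distance between round_pot and round_holder below 0.015 m and z of round_pot in the frame of round_holder between 0.002 and 0.007 m and angle between each of round_pot, square_pot's own z axis and vertical below 0.08 rad and linear speed of each of round_pot, square_pot below 0.02 m/s and angular speed of each of round_pot, square_pot below 0.2 rad/s and contact force between each of round_pot, square_pot and the fingers below 0.1 N and horizontal distance between square_pot and square_holder below 0.015 m and z of square_pot in the frame of square_holder between 0.002 and 0.007 m), for 0.2 s.
At the end, for the whole second after the job is handed in: Round pot in the round holder and square pot in the square holder, flat on the well floor, within 15 mm of the centre; each spare nested in its own shape, 27 to 33 mm above that pot and within 6 mm of its axis; all four upright within 0.08 rad, at rest and released (all of step 2 and horizontal distance between round_spare and round_pot below 0.006 m and z of round_spare in the frame of round_pot between 0.027 and 0.033 m and angle between each of round_spare, square_spare's own z axis and vertical below 0.08 rad and linear speed of each of round_spare, square_spare below 0.02 m/s and angular speed of each of round_spare, square_spare below 0.2 rad/s and contact force between each of round_spare, square_spare and the fingers below 0.1 N and horizontal distance between square_spare and square_pot below 0.006 m and z of square_spare in the frame of square_pot between 0.027 and 0.033 m); the robot touches nothing.
It fails at once if the wide dish is moved more than 20 mm (distance of dish from where it was at the start of the episode above 0.02 m).
It fails at once if the screwdriver is moved more than 20 mm (distance of screwdriver from where it was at the start of the episode above 0.02 m).
It fails at once if the crimping pliers are moved more than 20 mm (distance of crimper from where it was at the start of the episode above 0.02 m).
It also fails if it takes over 115 s, if anything falls off the work surface, if the arm or the gripper's body presses on something with over 40 N, if the wrist force passes 120 N, or if a joint passes its speed limit or range.

## Working session

There is one attempt and no reset: what is moved stays moved. The work goes in short steps, Python scripts to look and compute and a shell command to move; the robot and the scene stay as the last step left them, time stands still between calls to the robot, and variables do not carry over. Pictures are saved under pics/ and viewed, about 12 in all and at most 16, crops included, and the job is handed in when it is done.

```bash
ls; mkdir -p pics
cat > h.py <<'E'
import numpy as np, cv2
from bench import env
from scipy.spatial.transform import Rotation as R
def cam(name, s=None):
    i=env.camera_info(name); f=210/np.tan(np.radians(i["vertical_fov"])/2)
    if "rvec" in i:
        Rm=cv2.Rodrigues(np.array(i["rvec"],float))[0]; t=np.array(i["tvec"],float).ravel()
        return f,i["cx"],i["cy"],Rm.T,-Rm.T@t
    s=s or env.observe(); H=np.array(i["hand_eye"]); q=s["tcp_rot"]
    Rt=R.from_quat([q[1],q[2],q[3],q[0]]).as_matrix()
    return f,i["cx"],i["cy"],Rt@H[:3,:3],Rt@H[:3,3]+np.array(s["position"])
def cloud(name,d,s=None):
    f,cx,cy,A,o=cam(name,s); v,u=np.mgrid[:420,:560]
    P=np.stack([(u-cx)/f*d,(v-cy)/f*d,d],-1)
    return P@A.T+o
E
python3 - <<'E'
from h import *
s=env.observe(); print(s,env.hold_point_z)
for n in ("top","side"):
    im,d=env.capture(n); cv2.imwrite(f"pics/{n}0.png",im); np.save(f"{n}0.npy",d)
    P=cloud(n,d); i=env.camera_info(n); print(n,i)
    for t in "round_pot square_pot round_holder square_holder plate dish screwdriver crimper".split():
        for r in env.cut_out(n,t):
            m=r["pixels"]&(d>0); Q=P[m]
            if len(Q)==0: continue
            print(n,t,round(r["score"],2),np.round(r["point"]),m.sum(),np.round(np.percentile(Q,2,axis=0)*1000),np.round(np.percentile(Q,98,axis=0)*1000))
E
```

```text
pics
{'t': 0.0, 'joints': array([ 1.10415393,  0.38384651,  0.04384383,  1.59962915, -0.01787814,
        1.16118803, -0.04989025]), 'qvel': array([ 0.00129671,  0.00080185, -0.00116395, -0.00155173, -0.00104526,
        0.00044245,  0.00142375]), 'joint_torque': array([-3.52723364e-04, -4.33456492e+01,  1.02473773e+00, -2.49513763e+01,
        1.06877211e-02,  1.13583030e-02, -1.73407432e-06]), 'position': array([ 0.23398053, -0.60538955,  0.22985433]), 'tcp_rot': array([-0.12877984, -0.69487792, -0.13061628,  0.69534151]), 'force': array([-0.01266575,  0.21915956, -0.54813118]), 'torque': array([-0.0266388 , -0.03067084, -0.00366554]), 'grip_width': 0.08549591068169425} -0.0187
top {'vertical_fov': 42.75277073969555, 'cx': 278.328358616505, 'cy': 203.02882933379925, 'rvec': array([ 2.131883  , -2.10040451,  0.18584422]), 'tvec': array([0.00866564, 0.49654067, 1.28609467])}
top round_pot 0.82 [390. 270.] 594 [ 306. -288.    1.] [ 366. -229.   54.]
top round_pot 0.7 [328. 173.] 537 [ 551. -134.   18.] [610. -77.  54.]
top square_pot 0.91 [285. 222.] 491 [422. -26.  22.] [481.  30.  5
[... 1115 characters left out ...]
09.] 774 [421. -30.   5.] [485.  36.  57.]
side square_pot 0.87 [387. 189.] 761 [ 293. -169.    2.] [ 360. -101.   53.]
side square_pot 0.78 [247. 213.] 784 [545.  65.   2.] [603. 122.  53.]
side round_holder 0.71 [314. 227.] 639 [401. -26.   0.] [491.  51.  14.]
side square_holder 0.8 [349. 164.] 741 [ 411. -270.    0.] [ 519. -160.   15.]
side plate 0.73 [291. 133.] 1015 [ 592. -284.    1.] [ 701. -179.    7.]
side dish 0.63 [257. 273.] 1458 [431. 158.   1.] [513. 242.  31.]
side screwdriver 0.94 [377. 114.] 445 [ 399. -452.   -0.] [ 588. -402.   27.]
side screwdriver 0.69 [315. 226.] 540 [402. -25.   0.] [486.  51.  14.]
side crimper 0.67 [170. 358.] 2538 [397. 409.   9.] [629. 485.  20.]
```

Run:
```python
import cv2
a=cv2.imread("pics/top0.png")[110:320,90:490]; b=cv2.imread("pics/side0.png")[90:390,150:450]
cv2.imwrite("pics/a.png",cv2.resize(a,(800,420),interpolation=cv2.INTER_CUBIC))
cv2.imwrite("pics/b.png",cv2.resize(b,(600,600),interpolation=cv2.INTER_CUBIC))
```

```text
(no output)
```

View pics/a.png

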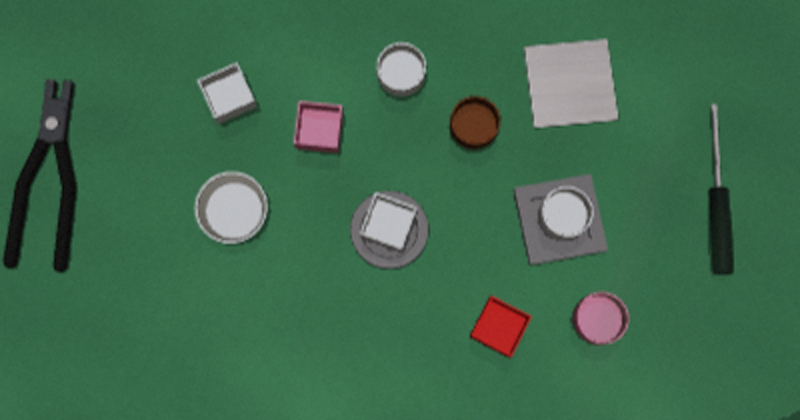

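View pics/b.png

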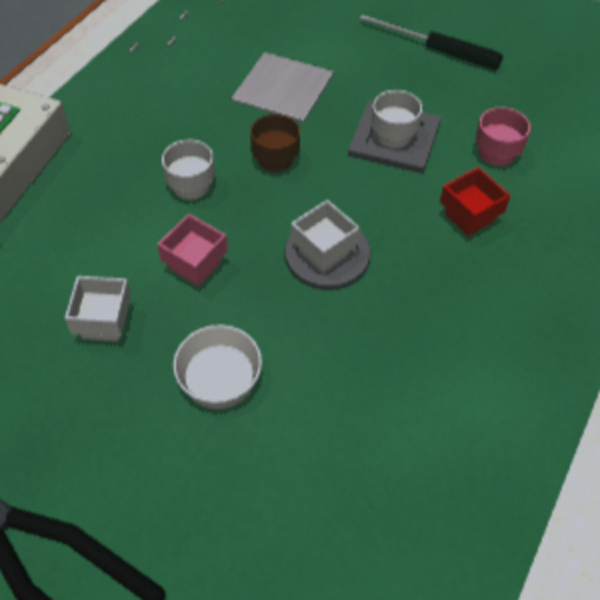

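Meant pots (top picture): white round at a.png (566,212) in the square holder, white square (389,221) in the round holder, white spares round (402,70) and square (229,93). Brown (475,122), pink (319,127), (600,318) and red (500,327) are look-alikes, and (232,208) is the dish. Both enlarged crops confirm this.

```bash
cat > m.py <<'E'
from h import *
def circ(p):
    A=np.c_[2*p,np.ones(len(p))]; c=np.linalg.lstsq(A,(p**2).sum(1),rcond=None)[0]
    return c[:2],np.sqrt(c[2]+c[:2]@c[:2])
def measure(im,P,d,seed,ztop,rad=.05,dz=.008):
    # rim points near seed
    hsv=cv2.cvtColor(im,cv2.COLOR_BGR2HSV)
    m=(d>0)&(np.hypot(P[...,0]-seed[0],P[...,1]-seed[1])<rad)&(abs(P[...,2]-ztop)<dz)&(hsv[...,1]<70)
    p=P[m][:,:2]*1000
    if len(p)<10: return len(p)
    return len(p),np.round(np.median(P[m][:,2])*1000,1),"circ",np.round(circ(p)[0],1),np.round(circ(p)[1],1),"rect",[np.round(x,1) for x in cv2.minAreaRect(p.astype(np.float32))]
E
python3 - <<'E'
from m import *
for n in ("top","side"):
    im=cv2.imread(f"pics/{n}0.png"); d=np.load(f"{n}0.npy"); P=cloud(n,d)
    for k,px,z in (("rp",(373,216),.056),("sp",(285,220),.056),("rs",(291,145),.052),("ss",(204,156),.052)):
        if n=="top": 
            q=P[px[1],px[0]]; globals().setdefault("S",{})[k]=q
        print(n,k,np.round(S[k]*1000),measure(im,P,d,S[k],z))
for t in ("round_holder","square_holder","plate"):
    for n in ("top","side"):
        d=np.load(f"{n}0.npy");P=cloud(n,d)
        r=env.cut_out(n,t)
        if r:
            m=r[0]["pixels"]&(d>0)&(P[...,2]<.02)&(P[...,2]>(.007 if "h" in t else -.005))
            p=(P[m][:,:2]*1000).astype(np.float32); print(n,t,len(p),np.round(circ(p)[0]),cv2.minAreaRect(p))
s=env.observe();q=s["tcp_rot"];print(R.from_quat([q[1],q[2],q[3],q[0]]).as_matrix().round(3))
E
```

```text
top rp [ 470. -221.   28.] (105, np.float64(54.0), 'circ', array([ 466. , -217.6]), np.float64(30.1), 'rect', [array([ 466.1, -217.9]), array([62. , 61.3]), np.float64(86.2)])
top sp [457.  -1.  26.] (112, np.float64(54.5), 'circ', array([451.7,   1.6]), np.float64(30.4), 'rect', [array([451.9,   1.6]), array([54.9, 55.9]), np.float64(70.5)])
top rs [654. -14.  23.] (103, np.float64(49.8), 'circ', array([649.7, -12. ]), np.float64(29.9), 'rect', [array([649.5, -11.2]), array([62.7, 61.2]), np.float64(3.8)])
top ss [622. 210.  21.] (115, np.float64(50.2), 'circ', array([615.5, 209.2]), np.float64(30.3), 'rect', [array([615.4, 209.2]), array([57.1, 54.9]), np.float64(24.8)])
side rp [ 470. -221.   28.] (155, np.float64(53.2), 'circ', array([ 467.2, -216.1]), np.float64(30.1), 'rect', [array([ 467.5, -215.3]), array([61.3, 65.7]), np.float64(25.8)])
side sp [457.  -1.  26.] (223, np.float64(53.9), 'circ', array([452.5,   3.2]), np.float64(30.4), 'rect', [array([453.9,   2.7]), array([57.9, 57.7]), np.float64(71.0)])
side rs [654. -14.  23.] (158, np.float64(49.2), 'circ', array([651. , 
[... 451 characters left out ...]
765625, 16.214359283447266), (98.41105651855469, 68.26255798339844), 30.661108016967773)
top square_holder 796 [ 465. -217.] ((463.32135009765625, -216.3303680419922), (100.4842300415039, 101.36976623535156), 11.70019817352295)
side square_holder 538 [ 465. -215.] ((464.9761962890625, -215.32684326171875), (100.58346557617188, 105.7685775756836), 11.664825439453125)
top plate 1695 [ 645. -233.] ((646.77587890625, -233.77978515625), (115.4052505493164, 110.70392608642578), 5.660595417022705)
side plate 1014 [ 646. -232.] ((647.49560546875, -231.69729614257812), (114.34182739257812, 111.21530151367188), 5.593313694000244)
[[ 0.     0.361 -0.933]
 [ 0.    -0.933 -0.361]
 [-1.    -0.    -0.   ]]
```

```bash
python3 -m jog '{"offset":[[18,30,0],[38,64,0],[58,97,0],[78,130,0],[97,162,0],[117,195,0],[136,227,0],[155,259,0]],"roll":[0,0,0,0,0,0,0,0],"gripper":[0,0,0,0,0,0,0,0]}' 30
python3 -m jog '{"offset":[[18,30,0],[36,60,-10],[54,90,-30],[70,117,-55],[78,130,-80],[78,130,-100],[78,130,-100],[78,130,-100]],"roll":[0,0,0,0,0,0,0,0],"gripper":[0,0,0,0,0,0,0,0]}' 30
```

```text
t: 1.87
position: [0.3901, -0.3456, 0.2316]
tcp_rot: [0.13, 0.695, 0.129, -0.695]
force: [0.5, 0.4, 0.4]
grip_width: 0.0851
t: 2.53
position: [0.4663, -0.2171, 0.1304]
tcp_rot: [-0.129, -0.694, -0.13, 0.696]
force: [0.3, -0.7, 0.6]
grip_width: 0.0853
```

```bash
cat > w.py <<'E'
import sys
from m import *
def w(x,y,z,name=None,rad=.05):
    s=env.observe(); im,d=env.capture("wrist"); P=cloud("wrist",d,s)
    if name: cv2.imwrite(f"pics/{name}.png",im)
    print(np.round(s["position"]*1000,1),measure(im,P,d,(x,y),z,rad))
if __name__=="__main__":
    a=sys.argv; w(float(a[1])/1e3,float(a[2])/1e3,float(a[3])/1e3,a[4])
E
python3 w.py 466.6 -217 56 w1
```

```text
[ 466.3 -217.1  130.4] (1507, np.float64(55.6), 'circ', array([ 467.3, -218.2]), np.float64(29.8), 'rect', [array([ 467.1, -218.5]), array([62.1, 61.8]), np.float64(21.0)])
```

View pics/w1.png

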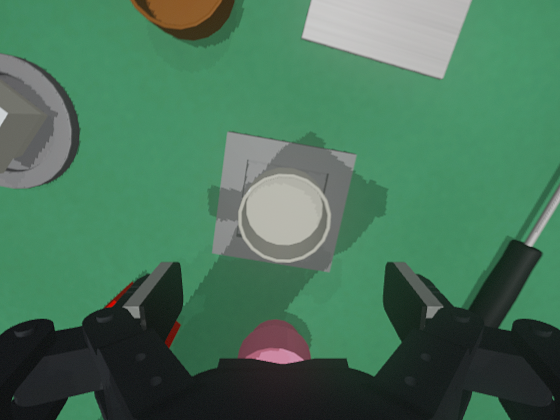

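The wrist view shows the white round pot in the square holder at (284,218), between the open fingers. Its centre agrees with the earlier fit within 1–2 mm, so I'm descending and gripping.

```bash
python3 -m jog '{"offset":[[1,-1,-30],[1,-1,-60],[1,-1,-90],[1,-1,-105],[1,-1,-109],[1,-1,-109],[1,-1,-109],[1,-1,-109]],"roll":[0,0,0,0,0,0,0,0],"gripper":[0,0,0,0,0,0,0.6,0.6]}' 30
python3 -m jog '{"offset":[[0,0,0],[0,0,0],[0,0,0],[0,0,0],[0,0,0],[0,0,0],[0,0,10],[0,0,20]],"roll":[0,0,0,0,0,0,0,0],"gripper":[0.6,0.6,0.6,0.6,0.6,0.6,0.6,0.6]}' 30
```

```text
t: 3.25
position: [0.4702, -0.2195, 0.0245]
tcp_rot: [0.13, 0.696, 0.128, -0.694]
force: [-0.6, 0.8, 0.6]
grip_width: 0.064
t: 3.92
position: [0.4683, -0.2183, 0.0434]
tcp_rot: [0.13, 0.695, 0.13, -0.695]
force: [0.3, -0.3, -0.4]
grip_width: 0.0624
```

```bash
python3 -m jog '{"offset":[[0,0,30],[0,0,65],[20,-2,80],[55,-5,80],[90,-8,80],[125,-11,80],[160,-14,80],[179,-15,80]],"roll":[0,0,0,0,0,0,0,0],"gripper":[0.6,0.6,0.6,0.6,0.6,0.6,0.6,0.6]}' 30
python3 -m jog '{"offset":[[0,0,0],[0,0,-30],[0,0,-60],[0,0,-80],[0,0,-90],[0,0,-96],[0,0,-99],[0,0,-99]],"roll":[0,0,0,0,0,0,0,0],"gripper":[0.6,0.6,0.6,0.6,0.6,0.6,0.6,0.6]}' 30
```

```text
t: 4.58
position: [0.6517, -0.2329, 0.1242]
tcp_rot: [0.13, 0.697, 0.13, -0.693]
force: [1.4, -0.2, 0.6]
grip_width: 0.0626
t: 5.25
position: [0.6473, -0.2335, 0.0254]
tcp_rot: [0.13, 0.695, 0.129, -0.695]
force: [0.0, -0.3, -0.1]
grip_width: 0.0624
```

```bash
python3 -m jog '{"offset":[[0,0,0],[0,0,0],[0,0,0],[0,0,0],[0,0,0],[0,0,0],[0,0,30],[0,0,60]],"roll":[0,0,0,0,0,0,0,0],"gripper":[0,0,0,0,0,0,0,0]}' 30
python3 -m jog '{"offset":[[0,0,30],[0,0,40],[0,0,40],[0,0,40],[0,0,40],[0,0,40],[0,0,40],[0,0,40]],"roll":[0,0,0,0,0,0,0,0],"gripper":[0,0,0,0,0,0,0,0]}' 30; python3 w.py 647 -233 56 w2
```

```text
t: 5.92
position: [0.6445, -0.2325, 0.0806]
tcp_rot: [-0.129, -0.693, -0.131, 0.697]
force: [0.6, 0.2, 0.7]
grip_width: 0.0852
t: 6.58
position: [0.6463, -0.233, 0.1215]
tcp_rot: [-0.129, -0.694, -0.13, 0.696]
force: [0.9, 0.3, -0.2]
grip_width: 0.0856
[ 646.3 -233.   121.5] (1677, np.float64(55.6), 'circ', array([ 646.5, -235.2]), np.float64(29.8), 'rect', [array([ 646.1, -235.3]), array([62.4, 62.1]), np.float64(22.2)])
```

```bash
python3 -m jog '{"offset":[[-14,17,4],[-40,48,8],[-66,80,8],[-92,112,8],[-118,143,8],[-144,175,8],[-170,206,8],[-194,235,8]],"roll":[-5,-10,-15,-20,-25,-30,-36,-40.4],"gripper":[0,0,0,0,0,0,0,0]}' 30
python3 -m jog '{"offset":[[0,0,0],[0,0,0],[0,0,0],[0,0,0],[0,0,0],[0,0,0],[0,0,0],[0,0,0]],"roll":[0,0,0,0,0,0,0,0],"gripper":[0,0,0,0,0,0,0,0]}' 30; python3 w.py 452.3 2.4 56 w3
```

```text
t: 7.3
position: [0.4515, 0.0034, 0.1311]
tcp_rot: [0.12, -0.697, 0.12, 0.697]
force: [0.7, 0.7, 0.8]
grip_width: 0.0852
t: 7.97
position: [0.4537, 0.0011, 0.1312]
tcp_rot: [0.119, -0.697, 0.119, 0.697]
force: [-0.3, -0.3, 0.3]
grip_width: 0.0854
[453.7   1.1 131.2] (1723, np.float64(55.7), 'circ', array([453.2,   1.3]), np.float64(30.1), 'rect', [array([452.6,   1.5]), array([55.1, 55.4]), np.float64(70.4)])
```

```bash
python3 -m jog '{"offset":[[0,0,-30],[0,0,-60],[0,0,-90],[0,0,-105],[0,0,-109],[0,0,-109],[0,0,-109],[0,0,-109]],"roll":[0,0,0,0,0,0,0,0],"gripper":[0,0,0,0,0,0,0.7,0.7]}' 30
python3 -m jog '{"offset":[[0,0,0],[0,0,0],[0,0,0],[0,0,0],[0,0,0],[0,0,20],[0,0,50],[0,0,80]],"roll":[0,0,0,0,0,0,0,0],"gripper":[0.7,0.7,0.7,0.7,0.7,0.7,0.7,0.7]}' 30
python3 -m jog '{"offset":[[1,-25,15],[3,-55,20],[5,-85,20],[7,-115,20],[9,-145,20],[11,-175,20],[12,-205,20],[12,-218,20]],"roll":[3,8,13,18,23,28,31,31],"gripper":[0.7,0.7,0.7,0.7,0.7,0.7,0.7,0.7]}' 30
```

```text
t: 8.68
position: [0.4549, 0.0018, 0.0236]
tcp_rot: [-0.119, 0.698, -0.118, -0.696]
force: [-0.0, -1.1, -0.2]
grip_width: 0.0641
t: 9.35
position: [0.4516, 0.0017, 0.1023]
tcp_rot: [0.118, -0.696, 0.118, 0.698]
force: [0.6, -0.4, -0.7]
grip_width: 0.0543
t: 10.02
position: [0.4645, -0.2216, 0.1225]
tcp_rot: [0.072, 0.704, 0.07, -0.703]
force: [-0.2, 0.3, -0.5]
grip_width: 0.0546
```

```bash
python3 -m jog '{"offset":[[0,0,0],[0,0,-30],[0,0,-60],[0,0,-80],[0,0,-90],[0,0,-96],[0,0,-99],[0,0,-99]],"roll":[0,0,0,0,0,0,0,0],"gripper":[0.7,0.7,0.7,0.7,0.7,0.7,0.7,0.7]}' 30
python3 -m jog '{"offset":[[0,0,0],[0,0,0],[0,0,0],[0,0,0],[0,0,0],[0,0,30],[0,0,70],[0,0,105]],"roll":[0,0,0,0,0,0,0,0],"gripper":[0,0,0,0,0,0,0,0]}' 30
python3 -m jog '{"offset":[[0,0,4],[0,0,4],[0,0,4],[0,0,4],[0,0,4],[0,0,4],[0,0,4],[0,0,4]],"roll":[0,0,0,0,0,0,0,0],"gripper":[0,0,0,0,0,0,0,0]}' 30; python3 w.py 464.5 -216 56 w4
```

```text
t: 10.68
position: [0.4659, -0.2154, 0.0243]
tcp_rot: [0.073, 0.703, 0.073, -0.703]
force: [0.8, -0.9, -0.0]
grip_width: 0.0544
t: 11.35
position: [0.4646, -0.216, 0.129]
tcp_rot: [-0.072, -0.703, -0.073, 0.704]
force: [1.1, -0.6, -0.2]
grip_width: 0.0857
t: 12.02
position: [0.4649, -0.2161, 0.1314]
tcp_rot: [-0.072, -0.703, -0.073, 0.704]
force: [-0.2, 0.1, 0.6]
grip_width: 0.085
[ 464.9 -216.1  131.4] (1754, np.float64(55.6), 'circ', array([ 464.1, -217.2]), np.float64(30.1), 'rect', [array([ 463.3, -217.4]), array([55.9, 55.2]), np.float64(11.5)])
```

```bash
python3 -m jog '{"offset":[[20,-2,0],[55,-6,0],[90,-9,0],[125,-13,0],[160,-17,0],[182,-19,0],[182,-19,0],[182,-19,-20]],"roll":[0,0,0,0,0,0,0,0],"gripper":[0,0,0,0,0,0,0,0]}' 30
python3 -m jog '{"offset":[[0,0,-30],[0,0,-60],[0,0,-80],[0,0,-89],[0,0,-89],[0,0,-89],[0,0,-89],[0,0,-89]],"roll":[0,0,0,0,0,0,0,0],"gripper":[0,0,0,0,0,0.6,0.6,0.6]}' 30
python3 -m jog '{"offset":[[0,0,0],[0,0,0],[0,0,0],[0,0,0],[0,0,0],[0,0,20],[0,0,50],[0,0,80]],"roll":[0,0,0,0,0,0,0,0],"gripper":[0.6,0.6,0.6,0.6,0.6,0.6,0.6,0.6]}' 30
python3 -m jog '{"offset":[[-10,12,25],[-35,41,35],[-61,72,35],[-87,103,35],[-113,134,35],[-139,165,35],[-165,196,35],[-185,220,30]],"roll":[0,0,0,0,0,0,0,0],"gripper":[0.6,0.6,0.6,0.6,0.6,0.6,0.6,0.6]}' 30
python3 -m jog '{"offset":[[-13,15,0],[-13,15,-20],[-13,15,-50],[-13,15,-75],[-13,15,-95],[-13,15,-105],[-13,15,-109],[-13,15,-109]],"roll":[0,0,0,0,0,0,0,0],"gripper":[0.6,0.6,0.6,0.6,0.6,0.6,0.6,0.6]}' 30
```

```text
t: 12.73
position: [0.6524, -0.2357, 0.1163]
tcp_rot: [0.074, 0.706, 0.072, -0.7]
force: [0.9, -0.8, 1.5]
grip_width: 0.0859
t: 13.4
position: [0.6495, -0.2359, 0.0261]
tcp_rot: [0.073, 0.705, 0.072, -0.702]
force: [1.0, -0.2, -0.1]
grip_width: 0.061
t: 14.07
position: [0.6455, -0.2348, 0.1022]
tcp_rot: [-0.072, -0.702, -0.073, 0.705]
force: [1.3, -0.1, -0.3]
grip_width: 0.0609
t: 14.73
position: [0.4601, -0.0128, 0.1336]
tcp_rot: [0.073, 0.703, 0.073, -0.703]
force: [-0.3, 0.1, -0.4]
grip_width: 0.0608
t: 15.4
position: [0.4483, -0.0002, 0.0251]
tcp_rot: [-0.073, -0.702, -0.072, 0.705]
force: [-3.9, -0.1, 5.8]
grip_width: 0.0608
```

```bash
python3 -m jog '{"offset":[[0,0,0],[0,0,0],[0,0,0],[0,0,0],[0,0,0],[0,0,30],[0,0,70],[0,0,105]],"roll":[0,0,0,0,0,0,0,0],"gripper":[0,0,0,0,0,0,0,0]}' 30
python3 -m jog '{"offset":[[0,0,4],[0,0,4],[0,0,4],[0,0,4],[0,0,4],[0,0,4],[0,0,4],[0,0,4]],"roll":[0,0,0,0,0,0,0,0],"gripper":[0,0,0,0,0,0,0,0]}' 30; python3 w.py 448 1 56 w5
python3 - <<'E'
from m import *
for n in ("top","side"):
    im,d=env.capture(n);P=cloud(n,d)
    for k,x,z in (("rp",(.448,.001),.056),("sp",(.464,-.216),.056),("rs",(.650,-.011),.052),("ss",(.616,.210),.052)):
        print(n,k,measure(im,P,d,x,z))
E
```

```text
t: 16.07
position: [0.4485, -0.0002, 0.13]
tcp_rot: [-0.072, -0.703, -0.073, 0.704]
force: [1.6, 0.3, -0.1]
grip_width: 0.085
t: 16.73
position: [0.4488, -0.0003, 0.1325]
tcp_rot: [-0.072, -0.703, -0.072, 0.704]
force: [-0.9, 0.3, 0.2]
grip_width: 0.0855
[ 4.488e+02 -3.000e-01  1.325e+02] (1489, np.float64(55.5), 'circ', array([446.9,  -1.8]), np.float64(29.8), 'rect', [array([446.3,  -1.9]), array([62.5, 62. ]), np.float64(20.8)])
top rp 0
top sp (126, np.float64(54.1), 'circ', array([ 462.7, -216.7]), np.float64(30.3), 'rect', [array([ 462.9, -217. ]), array([55.4, 56.5]), np.float64(11.1)])
top rs (104, np.float64(50.2), 'circ', array([649.5, -12. ]), np.float64(30.0), 'rect', [array([649.4, -11.3]), array([60.9, 62.5]), np.float64(88.4)])
top ss (123, np.float64(49.7), 'circ', array([615.5, 209.2]), np.float64(30.0), 'rect', [array([615.8, 209.2]), array([56.3, 54.9]), np.float64(25.7)])
side rp (186, np.float64(53.8), 'circ', array([446.7,   0. ]), np.float64(30.0), 'rect', [array([ 4.467e+02, -1.000e-01]), array([61.2, 63.3]), np.float64(5.6)])
side sp (163, np.float64(53.4), 'circ', array([ 463.6, -215.4]), np.float64(30.3), 'rect', [array([ 464.3, -215.8]), array([55.4, 58.6]), np.float64(11.5)])
side rs (153, np.float64(49.4), 'circ', array([651. , -10.6]), np.float64(30.0), 'rect', [array([651.2, -10.8]), array([62.7, 61.3]), np.float64(86.7)])
side ss (241, np.float64(50.0), 'circ', array([616.5, 210.6]), np.float64(30.4), 'rect', [array([617. , 210.7]), array([56. , 57.4]), np.float64(26.6)])
```

View pics/w5.png

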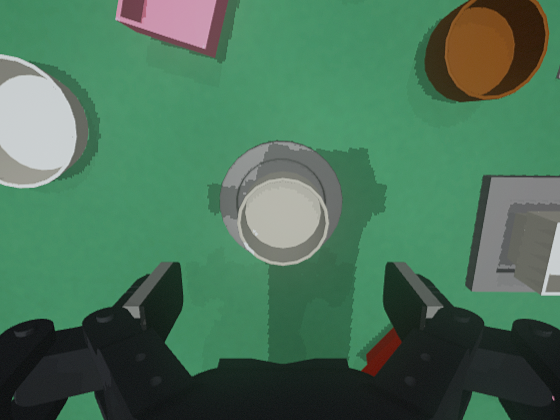

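```bash
python3 -m jog '{"offset":[[20,-1,0],[55,-3,0],[90,-5,0],[125,-7,0],[160,-9,0],[190,-11,0],[202,-12,0],[202,-12,0]],"roll":[0,0,0,0,0,0,0,0],"gripper":[0,0,0,0,0,0,0,0]}' 30
python3 -m jog '{"offset":[[0,0,0],[0,0,0],[0,0,0],[0,0,0],[0,0,0],[0,0,0],[0,0,0],[0,0,0]],"roll":[0,0,0,0,0,0,0,0],"gripper":[0,0,0,0,0,0,0,0]}' 30; python3 w.py 650 -11 52 w6
```

```text
t: 17.55
position: [0.6547, -0.0127, 0.1331]
tcp_rot: [0.072, 0.704, 0.072, -0.702]
force: [-0.1, -0.0, -0.1]
grip_width: 0.0855
t: 18.22
position: [0.6512, -0.0123, 0.1334]
tcp_rot: [0.072, 0.703, 0.072, -0.703]
force: [0.4, -0.1, -0.1]
grip_width: 0.0857
[651.2 -12.3 133.4] (1426, np.float64(51.6), 'circ', array([651.6, -12.2]), np.float64(29.8), 'rect', [array([651.2, -12.3]), array([62.2, 62. ]), np.float64(68.8)])
```

```bash
python3 -m jog '{"offset":[[0,0,-30],[0,0,-60],[0,0,-90],[0,0,-108],[0,0,-114],[0,0,-114],[0,0,-114],[0,0,-114]],"roll":[0,0,0,0,0,0,0,0],"gripper":[0,0,0,0,0,0,0,0]}' 30
python3 -m jog '{"offset":[[0,0,0],[0,0,0],[0,0,0],[0,0,0],[0,0,0],[0,0,0],[0,0,0],[0,0,20]],"roll":[0,0,0,0,0,0,0,0],"gripper":[0.6,0.6,0.6,0.6,0.6,0.6,0.6,0.6]}' 30
python3 -m jog '{"offset":[[0,0,35],[0,0,70],[-20,1,100],[-55,3,100],[-90,5,100],[-125,7,100],[-160,9,100],[-190,10,100]],"roll":[0,0,0,0,0,0,0,0],"gripper":[0.6,0.6,0.6,0.6,0.6,0.6,0.6,0.6]}' 30
python3 -m jog '{"offset":[[-14,1,0],[-14,1,0],[-14,1,0],[-14,1,-15],[-14,1,-25],[-14,1,-30],[-14,1,-30],[-14,1,-30]],"roll":[0,0,0,0,0,0,0,0],"gripper":[0.6,0.6,0.6,0.6,0.6,0.6,0.6,0.6]}' 30
python3 - <<'E'
from m import *
for n in ("top","side"):
    im,d=env.capture(n);P=cloud(n,d)
    cv2.imwrite(f"pics/n_{n}.png",im)
    print(n,measure(im,P,d,(.447,-.001),.056),measure(im,P,d,(.447,-.001),.142,dz=.006))
a=cv2.imread("pics/n_side.png")[130:290,220:420]; cv2.imwrite("pics/n1.png",cv2.resize(a,None,fx=3,fy=3,interpolation=2))
E
```

```text
t: 18.93
position: [0.6533, -0.0122, 0.0213]
tcp_rot: [0.072, 0.705, 0.072, -0.702]
force: [0.2, -0.2, 0.5]
grip_width: 0.0853
t: 19.6
position: [0.6482, -0.0124, 0.0363]
tcp_rot: [-0.072, -0.701, -0.073, 0.706]
force: [-1.2, -0.5, -1.5]
grip_width: 0.0619
t: 20.27
position: [0.4582, -0.0022, 0.1388]
tcp_rot: [-0.072, -0.703, -0.072, 0.704]
force: [0.4, 0.1, -0.5]
grip_width: 0.0617
t: 20.93
position: [0.4476, -0.0012, 0.1088]
tcp_rot: [-0.072, -0.703, -0.072, 0.704]
force: [-0.7, -0.4, -0.9]
grip_width: 0.0621
top 0 0
side (129, np.float64(54.3), 'circ', array([4.467e+02, 1.000e-01]), np.float64(29.9), 'rect', [array([444.2,   4.8]), array([61.6, 53.4]), np.float64(24.9)]) (87, np.float64(139.5), 'circ', array([458.3,   4.5]), np.float64(40.1), 'rect', [array([431. ,   3.2]), array([30. , 81.4]), np.float64(2.2)])
```

View pics/n1.png

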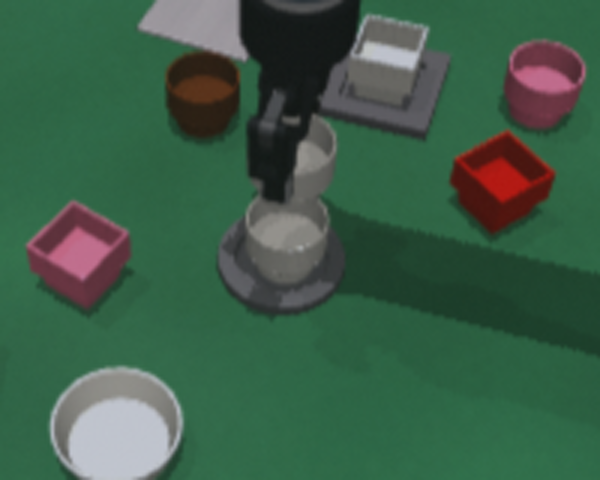

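The side view shows the spare held level above the round pot in its holder, at about (290,235) in the crop. I'm lowering it in two stages and watching the force.

```bash
python3 -m jog '{"offset":[[0,0,-10],[0,0,-20],[0,0,-28],[0,0,-32],[0,0,-36],[0,0,-40],[0,0,-40],[0,0,-40]],"roll":[0,0,0,0,0,0,0,0],"gripper":[0.6,0.6,0.6,0.6,0.6,0.6,0.6,0.6]}' 30
```

```text
t: 21.7
position: [0.4472, -0.0013, 0.0691]
tcp_rot: [-0.072, -0.703, -0.072, 0.704]
force: [1.2, -1.2, -0.5]
grip_width: 0.0615
```

```bash
python3 -m jog '{"offset":[[0,0,-4],[0,0,-8],[0,0,-11],[0,0,-13],[0,0,-15],[0,0,-15],[0,0,-15],[0,0,-15]],"roll":[0,0,0,0,0,0,0,0],"gripper":[0.6,0.6,0.6,0.6,0.6,0.6,0.6,0.6]}' 30
```

```text
t: 22.37
position: [0.4475, -0.0012, 0.0554]
tcp_rot: [-0.072, -0.703, -0.072, 0.704]
force: [-2.9, 0.7, 10.4]
grip_width: 0.0615
```

```bash
python3 -m jog '{"offset":[[0,0,1],[0,0,1],[0,0,1],[0,0,1],[0,0,1],[0,0,30],[0,0,70],[0,0,80]],"roll":[0,0,0,0,0,0,0,0],"gripper":[0,0,0,0,0,0,0,0]}' 30
python3 -m jog '{"offset":[[0,0,4],[0,0,4],[0,0,4],[0,0,4],[0,0,4],[0,0,4],[0,0,4],[0,0,4]],"roll":[0,0,0,0,0,0,0,0],"gripper":[0,0,0,0,0,0,0,0]}' 30; python3 w.py 448 1 86 w7
python3 - <<'E'
from m import *
im,d=env.capture("side");P=cloud("side",d); print(measure(im,P,d,(.447,-.001),.086))
E
```

```text
t: 23.03
position: [0.4508, -0.001, 0.1387]
tcp_rot: [0.072, 0.706, 0.072, -0.701]
force: [0.1, -0.1, 1.2]
grip_width: 0.0855
t: 23.7
position: [0.447, -0.0013, 0.1377]
tcp_rot: [-0.072, -0.703, -0.072, 0.704]
force: [-0.5, 1.2, -0.8]
grip_width: 0.0857
[447.   -1.3 137.7] (1919, np.float64(85.5), 'circ', array([446.8,  -2.6]), np.float64(29.8), 'rect', [array([446.1,  -2.6]), array([62.4, 61.9]), np.float64(14.9)])
(164, np.float64(83.6), 'circ', array([446.3,  -0.7]), np.float64(30.0), 'rect', [array([4.449e+02, 3.000e-01]), array([62.3, 58.3]), np.float64(54.3)])
```

```bash
python3 -m jog '{"offset":[[12,15,0],[36,45,0],[60,75,0],[84,105,-2],[108,135,-5],[132,165,-5],[156,195,-5],[169,211,-5]],"roll":[2,4,6,8,10,12,13.5,13.5],"gripper":[0,0,0,0,0,0,0,0]}' 30
python3 -m jog '{"offset":[[0,0,0],[0,0,0],[0,0,0],[0,0,0],[0,0,0],[0,0,0],[0,0,0],[0,0,0]],"roll":[0,0,0,0,0,0,0,0],"gripper":[0,0,0,0,0,0,0,0]}' 30; python3 w.py 616 210 52 w8
```

```text
t: 24.47
position: [0.6182, 0.2149, 0.1333]
tcp_rot: [0.155, 0.691, 0.157, -0.689]
force: [-0.3, 1.1, 0.4]
grip_width: 0.0851
t: 25.13
position: [0.6163, 0.2091, 0.1335]
tcp_rot: [0.154, 0.69, 0.154, -0.69]
force: [-0.6, 0.9, 0.4]
grip_width: 0.0857
[616.3 209.1 133.5] (1660, np.float64(51.7), 'circ', array([617.1, 209.3]), np.float64(30.1), 'rect', [array([616.5, 209. ]), array([55.7, 55.1]), np.float64(25.7)])
```

View pics/w8.png

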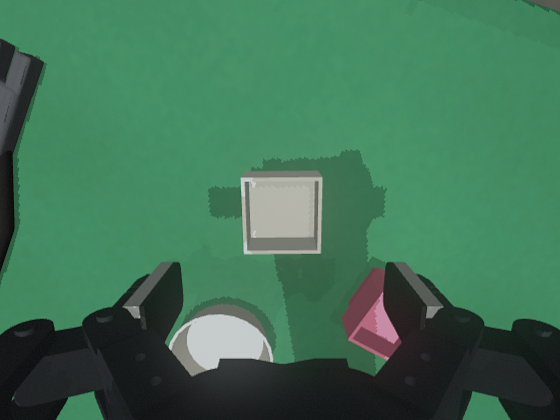

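```bash
python3 -m jog '{"offset":[[0,0,-30],[0,0,-60],[0,0,-90],[0,0,-108],[0,0,-114],[0,0,-114],[0,0,-114],[0,0,-114]],"roll":[0,0,0,0,0,0,0,0],"gripper":[0,0,0,0,0,0,0,0]}' 30
python3 -m jog '{"offset":[[0,0,0],[0,0,0],[0,0,0],[0,0,0],[0,0,0],[0,0,0],[0,0,0],[0,0,20]],"roll":[0,0,0,0,0,0,0,0],"gripper":[0.7,0.7,0.7,0.7,0.7,0.7,0.7,0.7]}' 30
python3 -m jog '{"offset":[[0,0,35],[0,0,70],[0,0,100],[-7,-20,100],[-18,-50,100],[-29,-80,100],[-40,-110,100],[-50,-140,100]],"roll":[0,0,0,0,-2,-4,-6,-8],"gripper":[0.7,0.7,0.7,0.7,0.7,0.7,0.7,0.7]}' 30
python3 -m jog '{"offset":[[-12,-33,0],[-25,-69,0],[-38,-105,0],[-51,-141,0],[-64,-177,0],[-77,-213,0],[-90,-249,0],[-103,-280,0]],"roll":[-1,-2,-3,-4,-5,-5.5,-5.5,-5.5],"gripper":[0.7,0.7,0.7,0.7,0.7,0.7,0.7,0.7]}' 30
python3 -m jog '{"offset":[[0,-6.5,0],[0,-6.5,0],[0,-6.5,0],[0,-6.5,-15],[0,-6.5,-25],[0,-6.5,-30],[0,-6.5,-30],[0,-6.5,-30]],"roll":[0,0,0,0,0,0,0,0],"gripper":[0.7,0.7,0.7,0.7,0.7,0.7,0.7,0.7]}' 30
python3 - <<'E'
from m import *
for n in ("side",):
    im,d=env.capture(n);cv2.imwrite("pics/n2.png",cv2.resize(im[60:220,260:460],None,fx=3,fy=3,interpolation=2))
E
```

```text
t: 25.85
position: [0.6181, 0.2106, 0.0214]
tcp_rot: [0.154, 0.691, 0.155, -0.689]
force: [-0.8, -0.6, 2.2]
grip_width: 0.0854
t: 26.52
position: [0.6131, 0.2083, 0.0358]
tcp_rot: [-0.155, -0.687, -0.154, 0.693]
force: [-1.4, -1.5, -1.1]
grip_width: 0.0545
t: 27.18
position: [0.5648, 0.0683, 0.1387]
tcp_rot: [-0.106, -0.699, -0.105, 0.7]
force: [0.2, 0.1, -0.2]
grip_width: 0.0544
t: 27.85
position: [0.4616, -0.2128, 0.139]
tcp_rot: [-0.072, -0.703, -0.072, 0.704]
force: [-0.0, -0.5, -0.5]
grip_width: 0.0544
t: 28.52
position: [0.4633, -0.2155, 0.1087]
tcp_rot: [-0.073, -0.703, -0.073, 0.704]
force: [0.2, 0.7, -0.5]
grip_width: 0.0546
```

View pics/n2.png

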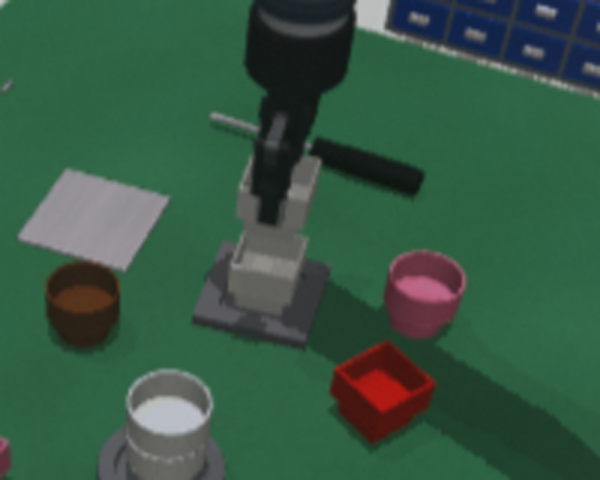

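The side view shows the square spare level and aligned over the square pot at (270,260), with the round stack nested at (168,420). I'm lowering in two stages again.

```bash
python3 -m jog '{"offset":[[0,-0.5,-10],[0,-0.5,-20],[0,-0.5,-28],[0,-0.5,-32],[0,-0.5,-36],[0,-0.5,-40],[0,-0.5,-40],[0,-0.5,-40]],"roll":[0,0,0,0,0,0,0,0],"gripper":[0.7,0.7,0.7,0.7,0.7,0.7,0.7,0.7]}' 30
```

```text
t: 29.23
position: [0.4633, -0.2173, 0.0691]
tcp_rot: [-0.072, -0.703, -0.072, 0.704]
force: [0.1, -0.4, -0.3]
grip_width: 0.0546
```

```bash
python3 -m jog '{"offset":[[0,0,-4],[0,0,-8],[0,0,-11],[0,0,-13],[0,0,-15],[0,0,-15],[0,0,-15],[0,0,-15]],"roll":[0,0,0,0,0,0,0,0],"gripper":[0.7,0.7,0.7,0.7,0.7,0.7,0.7,0.7]}' 30
```

```text
t: 29.9
position: [0.4633, -0.2172, 0.0548]
tcp_rot: [-0.072, -0.703, -0.072, 0.704]
force: [-2.4, 0.6, 5.2]
grip_width: 0.0547
```

```bash
python3 -m jog '{"offset":[[0,0,0],[0,0,0],[0,0,0],[0,0,0],[0,0,0],[0,0,30],[0,0,70],[0,0,84]],"roll":[0,0,0,0,0,0,0,0],"gripper":[0,0,0,0,0,0,0,0]}' 30
python3 -m jog '{"offset":[[0,0,2],[0,0,2],[0,0,2],[0,0,2],[0,0,2],[0,0,2],[0,0,2],[0,0,2]],"roll":[0,0,0,0,0,0,0,0],"gripper":[0,0,0,0,0,0,0,0]}' 30; python3 w.py 464 -216 86 w9
python3 - <<'E'
from m import *
im,d=env.capture("side");P=cloud("side",d); print(measure(im,P,d,(.464,-.216),.086)); print(measure(im,P,d,(.447,-.001),.086))
cv2.imwrite("pics/f.png",cv2.resize(im[60:280,210:450],None,fx=2.5,fy=2.5,interpolation=2))
print(env.observe()["grip_width"],env.observe()["force"])
E
```

```text
t: 30.57
position: [0.466, -0.2183, 0.1424]
tcp_rot: [0.073, 0.705, 0.071, -0.701]
force: [2.1, -0.9, 1.3]
grip_width: 0.0854
t: 31.23
position: [0.463, -0.2171, 0.1397]
tcp_rot: [-0.072, -0.703, -0.073, 0.704]
force: [-0.2, -0.1, -0.2]
grip_width: 0.0854
[ 463.  -217.1  139.7] (2173, np.float64(85.7), 'circ', array([ 463.5, -218.3]), np.float64(30.1), 'rect', [array([ 462.8, -218.5]), array([55.8, 55.2]), np.float64(11.9)])
(172, np.float64(83.5), 'circ', array([ 463. , -216.2]), np.float64(30.1), 'rect', [array([ 463.7, -217.4]), array([55.4, 59.8]), np.float64(12.3)])
(196, np.float64(83.8), 'circ', array([446.5,  -0.5]), np.float64(30.1), 'rect', [array([ 4.462e+02, -4.000e-01]), array([61.9, 63.6]), np.float64(28.5)])
0.08515324020272556 [-0.35303164  0.31572491 -0.73921901]
```

View pics/f.png

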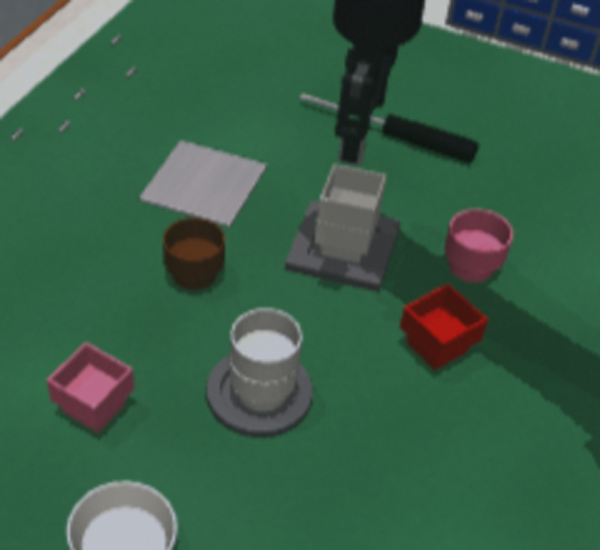

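Both stacks stand upright and fully nested: square at (350,215), round at (265,360). The gripper is clear above them, so I'm handing in.

```bash
python3 -c "
from bench import env
print(env.hand_in())"
```

```text
the job is handed in; nothing more can be done
None
```

The pots are swapped, both spares are nested, and I handed the job in at about 31 s of the 115 s allowed. The hand-in gave no verdict.

I parked the round pot on the steel plate, moved the square pot to the square holder, then moved the round pot to the round holder. After that each spare went into the pot of its own shape.

**Last checks**
- **Height:** both nested rims read 85.5–85.7 mm in the wrist camera. The holder pots alone read 55.5–55.6 mm, so each spare sits 30 mm higher and is fully down.
- **Alignment:** the spares are within about 1–1.5 mm of the pots under them. The square stack's sides match within about 1°.
- **Release:** the gripper is fully open about 5 cm above the square stack, and the final picture shows both stacks upright.

**Disagreements:** the side camera read the rims about 2 mm lower than the wrist camera (83.5–83.8 mm). It had the same offset on pots standing in place before the nesting, so I took it as calibration error. Early on, the top camera gave no reading of the round pot at the round holder while the arm was over it.

The tools never came near the dish, screwdriver, pliers or the coloured look-alikes. I did not measure those again at the end.

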